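# Lay the culture flask down on its neck-up rest

## Robot

A 6-joint arm with a two-finger parallel gripper is mounted at the origin on a cart in front of the work surface, level with it; the furniture and walls round the work are solid. World frame = base frame: x ahead of the robot, y to its left, z up, the work surface at z = 0. Lengths are in m, angles in degrees, forces in N, time in s.
With the tool pointing down it reaches from about 0.35 to 0.875 m from the base axis. Payload 4.2 kg.
Tool frame: the origin (TCP) lies midway between the tips of the shut fingers; the grasp point (between the pads) lies 19 mm behind it; z points along the fingers, y is the line along which they close (so a half turn about z gives the same grasp; the last joint's range is limited). The gripper opens to 87 mm and grips with 3 to 60 N. Pads are 19 mm wide; open, the fingers measure 117 mm over their backs; the gripper's body (75 mm by 190 mm) begins 51 mm behind the grasp point.
Start: joints at [90.103, 22.042, 0.453, 0, -68.411, -14.817], TCP at [0.159, 0.604, 0.223] pointing down, gripper open.
Joint ranges: [-179.83, 179.83], [-69.29, 118.12], [-61.27, 80.66], [-181.25, 117.63], [-171.15, -9.14], [-177.46, 177.46]. Speed limits (degrees/s): [159.86, 159.86, 180, 180, 180, 180].

## Interface

Orientations are given as a 3x3 rotation matrix whose columns are the frame's x, y, z axes.
In Python, from station import sense, capture, camera_params, finish_job gives the robot as it stands.
- The arm moves only by the tool drive_tool, never from a script. Its argument "rows" is a list of rows, each an object of numbers: "tx", "ty", "tz": the shift along the tool's x, y, z in cm; "ax", "ay", "az": the turn, a rotation vector about the tool's x, y, z in rad; "claw": the finger opening in cm, from 0 to 8.7. In form: [{"tx": .., "ty": .., "tz": .., "ax": .., "ay": .., "az": .., "claw": ..}, ...]. A call has 1 to 10 rows; each row shifts and turns the commanded pose from where the row before left it, along the tool's axes as they then stand; what a row does not reach is not made up. A row lasts 1/12 s, in which the tool goes at most 41.7 mm and 7.16 degrees, less where a joint would pass 70% of its speed; a pose out of reach is approached as far as the arm can. A call with a gripper value outside its range is refused whole. The fingers move at their own pace and stop on an object; the grip force is fixed at half the most. Time passes only in rows, so rows that do not move let the fingers close. It gives the time, the measured TCP pose, the force, the opening and the grip force at its end, in the units of the state.
- sense(): the state, without advancing time (a new reading comes with each control period).
- capture(name): name is "scene" or "top"; returns (picture, depth): 420x560x3 uint8, red, green, blue; 420x560 float32, m along the optical axis (not along the pixel's ray), 0 where there is no reading.
- camera_params(name): a dict with "intrinsics" (3x3 intrinsics, pixels), "R" (3x3) and "t" (3): a world point X has camera coordinates R X + t. Camera axes: x right, y down, z forward; pixel columns grow to the right and rows downward; lengths in m; the calibration is good to about 2 mm. A picture is of the moment at which its call begins. camera_params takes no time and is no camera call.
- finish_job(): hands the job in; it is judged then, once.
The state is a dict: "time_s": time; "joints": joint angles; "joint_velocities": joint speeds; "effort": joint torques, N m; "tcp_pos": TCP position; "ee_rot": TCP orientation; "wrist_force": force on the tool from outside, world axes, zero at the start; "moment": the same for the moment, N m; "gripper_width": opening from 0.0 (shut) to 1.0 (fully open); "gripper_force": force on a finger pad.
Only numpy, scipy, OpenCV 4.12 (cv2) and the standard library are available. Lean on these libraries where they do the work, as an engineer would, in place of code of your own. Each camera call takes 0.05 s, during which the arm holds its last target. There are 200 camera calls.

## Task

The tall culture flask stands on the flask rest with its foot at the small foot bar. Tip it over onto its broad face, towards the rail, with the foot bar as the stop, so that it ends lying back on the rail with its neck raised, square on the rest. Push the flask over and let it down gently on your fingers all the way to the rail; do not let it drop, grip it or lift it, and leave everything else on the bench alone.

Things in the scene. Friction and masses are not known exactly. Their poses are not given: they have to be found in the camera images.
- flask: clear culture flask, pink filling, white cap, 0.08-0.17 kg. 45 mm deep (x), 72 wide (y), 138 tall (z). Origin: centre of the foot face; z from foot to cap. The cap is a cylinder, 36 mm in diameter, the top 21 mm. Its -x broad face comes to lie on the rail. Its -x lower edge starts at most 5 mm from the foot bar. Tipped beyond 0.33 rad it falls unless carried from in front.
- flask_mid (a point): the middle of the flask, on its axis, 69 mm from the foot
- flask_rest: low aluminium rest, fixed; base plate from x = -100 to +55 mm, 130 mm wide (y), its top 5 mm above the bench. Origin: on the bench under the inner face of the foot bar (4 mm wide, 4 mm above the plate, 90 mm long along y). The rail is on its -x side (to the right as the robot sees it), the flask stands on its +x side. Its z is up.
- rest_rail (a point): top of the middle of the rail, a black bar 12 mm thick along the rest's y, 32 mm above the bench, 82 mm from the foot bar, between cheeks 96 mm apart and 49 mm high. A flask lying on it is tipped about 1.25 rad from upright; its cap hangs free beyond the plate's end, 40 to 80 mm above the bench, with room for a finger below.
- bottle_square: bystander: square bottle with white cap, 73 x 73 x 158 mm, standing loose; origin under its centre
- bottle_round: bystander: round glass bottle with a wide cap, 70 mm in diameter, 164 mm tall, standing loose; origin under its centre
- tip_box_yellow: bystander: open pipette tip box with yellow tip tray, 92 x 124 x 56 mm, loose; origin under its centre
- marker: bystander: marker pen with a black cap, 135 mm long, lying loose

How it is judged (in metres and radians):
At the end, for the whole second after the job is handed in: The flask lies at rest on the rail on its -x broad face, its axis 1.12 to 1.42 rad from vertical, square to the rest within 0.2 rad, its middle 28 to 75 mm from the foot bar's inner face towards the rail and within 22 mm of the rest's centre line (angle between flask's own z axis and vertical between 1.12 and 1.42 rad and angle between flask's own x axis and vertical below 0.5 rad and angle between the y axis of flask and the y axis of flask_rest, either way round below 0.2 rad and x of flask_mid in the frame of flask_rest between -0.075 and -0.028 m and y of flask_mid in the frame of flask_rest between -0.022 and 0.022 m and contact force between flask and flask_rest above 0.2 N and linear speed of flask below 0.02 m/s); the robot touches nothing.
It fails at once if the flask drops: it turns faster than 5 rad/s (angular speed of flask above 5 rad/s).
It fails at once if the flask is lifted: its middle rises more than 95 mm above the bench (height (world z) of flask_mid above 0.095 m).
It fails at once if the flask is lifted: its foot rises more than 65 mm above the bench (height (world z) of flask above 0.065 m).
It fails at once if the flask is gripped or squeezed: more than 15 N between fingers and flask (contact force between the fingers and flask above 15 N).
It fails at once if a bystander is shifted by more than 15 mm (distance of any of bottle_square, bottle_round, tip_box_yellow, marker from where it was at the start of the episode above 0.015 m).
It also fails if it takes over 38 s, if anything falls off the work surface, if the arm or the gripper's body presses on something with over 40 N, if the wrist force passes 120 N, or if a joint passes its speed limit or range.

## Working session

There is one attempt and no reset: what is moved stays moved. The work goes in short steps, Python scripts to look and compute and a tool call to move; the robot and the scene stay as the last step left them, time stands still between calls to the robot, and variables do not carry over. Pictures are saved under pics/ and viewed, at most 11 in all, crops included, and the job is handed in when it is done.

Besides the shell and the picture viewer there is one more tool, called by a JSON object that holds its "fn" and its "kwargs". drive_tool: Moves the arm, as the interface text tells. Its arguments: {"type":"object","properties":{"rows":{"type":"array"}},"required":["rows"]}

```bash
mkdir -p pics; cat > h.py <<'E'
import numpy as np, cv2
from station import sense, capture, camera_params, finish_job
def grab(n,save):
    im,d=capture(n); cv2.imwrite(f'pics/{save}.png',im[:,:,::-1]); np.savez(f'{save}.npz',im=im,d=d); return im,d
def w(n,u,v,d):
    c=camera_params(n);K=np.array(c['intrinsics']);R=np.array(c['R']);t=np.array(c['t'])
    return R.T@(np.linalg.inv(K)@[u,v,1]*d-t)
def cloud(n,d):
    c=camera_params(n);K=np.array(c['intrinsics']);R=np.array(c['R']);t=np.array(c['t'])
    v,u=np.mgrid[:d.shape[0],:d.shape[1]]
    p=np.stack([(u-K[0,2])/K[0,0]*d,(v-K[1,2])/K[1,1]*d,d],-1)
    return (p-t)@R
E
python3 - <<'E'
from h import *
for n in('scene','top'):
    im,d=grab(n,n+'0'); c=camera_params(n); R=np.array(c['R']);print(n,-R.T@np.array(c['t']),R.tolist(),c['intrinsics'])
a=cv2.imread('pics/scene0.png');b=cv2.imread('pics/top0.png')
s=sense();print(s['tcp_pos'],np.round(s['ee_rot'],3).tolist(),s['time_s'],s['gripper_width'])
E
```

```text
scene [-0.13735803 -0.84444633  0.68340609] [[0.7521250946287288, -0.6590203416204736, -0.0001770880001131307], [-0.3166230027601302, -0.36111901728858087, -0.8771219581538748], [0.5779772626608108, 0.6597615059117676, -0.4802676744942887]] [[516.12144665   0.         275.09270912]
 [  0.         516.12144665 203.6240864 ]
 [  0.           0.           1.        ]]
top [ 0.44867263 -0.00792306  1.07154017] [[-7.987841621229312e-05, -0.9999854514229386, 0.0053935667141623], [-0.9886095343871625, -0.0007327810828293265, -0.15050133404950994], [0.15050309677291077, -0.005344153286175835, -0.9885950929917756]] [[412.95322408   0.         272.22143295]
 [  0.         412.95322408 204.77791193]
 [  0.           0.           1.        ]]
[0.158579   0.60399642 0.22158208] [[0.967, -0.254, -0.0], [-0.254, -0.967, -0.002], [0.0, 0.002, -1.0]] 0.1 1.001406485959538
```

View pics/scene0.png

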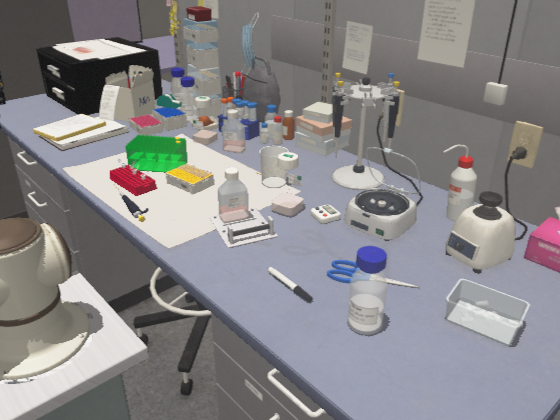

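View pics/top0.png

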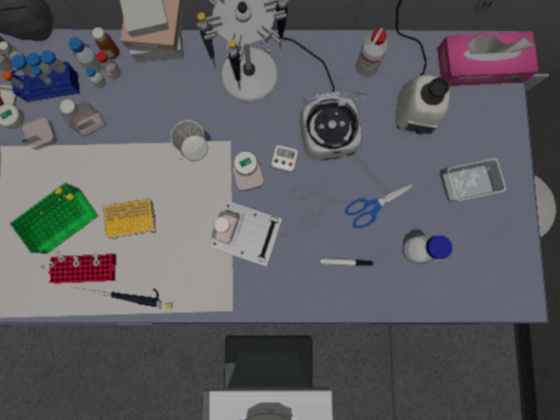

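Top view: the rest is at about (245,235), with the flask at its left end (225,225) and the rail on the right at (268,240). The square bottle/weigh box sits at (247,170), the marker at (347,262) and the round bottle at (430,247). I'll enlarge both views.

```bash
python3 - <<'E'
import cv2,numpy as np
a=cv2.imread('pics/scene0.png')[160:255,190:310];b=cv2.imread('pics/top0.png')[190:275,200:290]
A=cv2.resize(a,None,fx=6,fy=6,interpolation=2);cv2.imwrite('pics/sc.png',A)
B=cv2.convertScaleAbs(cv2.resize(b,None,fx=7,fy=7,interpolation=2),alpha=1.5);cv2.imwrite('pics/tc.png',B)
print(A.shape,B.shape)
E
```

```text
(570, 720, 3) (595, 630, 3)
```

View pics/sc.png

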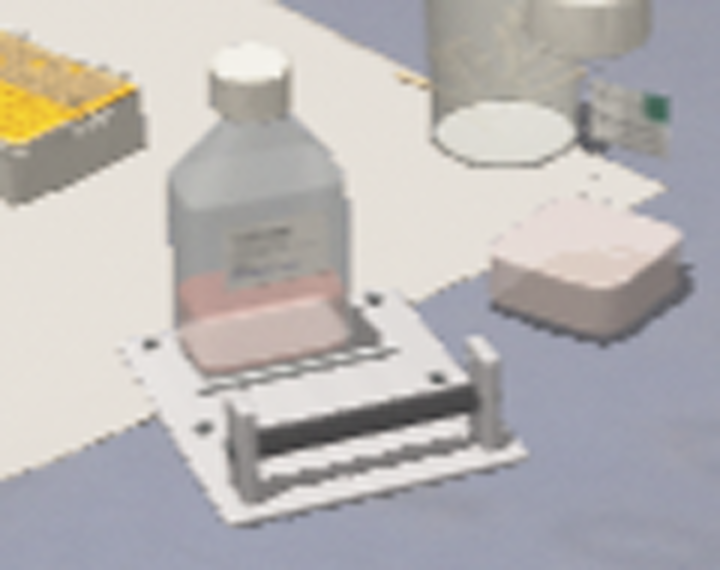

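View pics/tc.png

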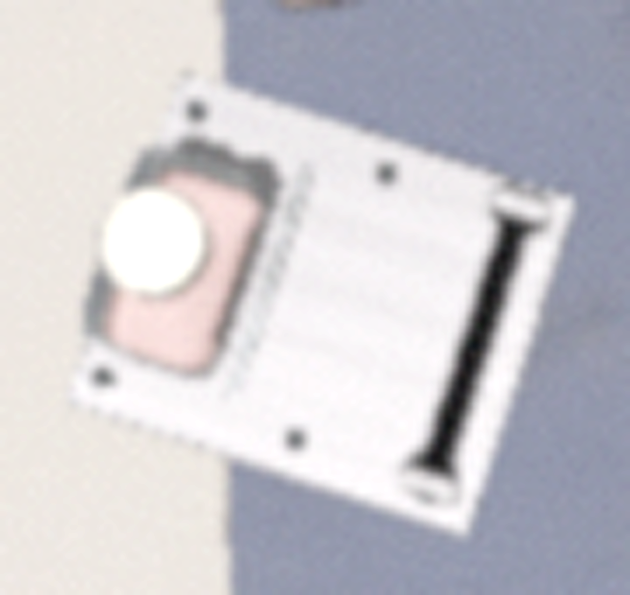

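Crops: the plate corners (top crop) are at (188,78), (573,200), (468,533) and (78,405). The cap centre is at (153,243) and the rail runs (513,225)–(438,460). In the scene crop the plate corners are at (122,350), (395,292), (527,455) and (235,523), with the cap top at (252,62).

```bash
cat >> h.py <<'E'
def full(n,p): 
    s,ox,oy=(7,200,190) if n=='top' else (6,190,160)
    return np.array([(p[0]+.5)/s-.5+ox,(p[1]+.5)/s-.5+oy])
def ray(n,uv):
    c=camera_params(n);K=np.array(c['intrinsics']);R=np.array(c['R']);t=np.array(c['t'])
    r=R.T@np.linalg.inv(K)@[uv[0],uv[1],1]; return -R.T@t,r/np.linalg.norm(r)
def onz(n,uv,z):
    o,r=ray(n,uv); return o+r*(z-o[2])/r[2]
def tri(a,b):
    (o1,r1),(o2,r2)=ray('top',a),ray('scene',b)
    s=np.linalg.lstsq(np.c_[r1,-r2],o2-o1,rcond=None)[0]
    p,q=o1+r1*s[0],o2+r2*s[1]; return (p+q)/2,np.linalg.norm(p-q)
E
python3 - <<'E'
from h import *
np.set_printoptions(precision=4,suppress=True)
T=dict(pA=(188,78),pB=(573,200),pC=(468,533),pD=(78,405),cap=(153,243))
S=dict(pA=(395,292),pB=(527,455),pC=(235,523),pD=(122,350),cap=(252,62))
C={}
for k in T:
    a,b=full('top',T[k]),full('scene',S[k]); print(k,*tri(a,b)); 
    z=.143 if k=='cap' else .005
    p,q=onz('top',a,z),onz('scene',b,z);print('   onz',p,q); C[k]=(p+q)/2
A,B,Cc,D=[C['p'+k] for k in 'ABCD']
mx=((A-B)+(D-Cc))/2;my=((A-D)+(B-Cc))/2
print('len',np.linalg.norm(mx),np.linalg.norm(my))
ax=np.arctan2(mx[1],mx[0]);ay=np.arctan2(-my[0],my[1]);print('yaw',np.degrees([ax,ay]), 'y dir sgn')
# rail
for nm,a in (('r1',(513,225)),('r2',(438,460)),('railmid',(475,342))): print(nm,onz('top',full('top',a),.032))
d=np.load('top0.npz')['d'];P=cloud('top',d)
for nm,a in T.items():
    u=np.round(full('top',a)).astype(int);print(nm,P[u[1],u[0]])
u=np.round(full('top',(475,342))).astype(int);print('rail depth',P[u[1],u[0]])
u=np.round(full('top',(380,300))).astype(int);print('plate depth',P[u[1],u[0]])
# neighbours in scene higher than 2cm near the rest
d=np.load('top0.npz')['d'];P=cloud('top',d).reshape(-1,3);cen=(A+B+Cc+D)/4;print('cen',cen)
H=np.zeros((24,24))
for p in P[(abs(P[:,0]-cen[0])<.3)&(abs(P[:,1]-cen[1])<.3)]:
    i,j=int((p[0]-cen[0]+.3)/.025),int((p[1]-cen[1]+.3)/.025);H[23-i,23-j]=max(H[23-i,23-j],p[2]*1000)
print(H.astype(int))
E
```

```text
pA [0.6228 0.1056 0.0035] 0.0022070236395877307
   onz [0.6217 0.1061 0.005 ] [0.6221 0.1029 0.005 ]
pB [ 0.5763 -0.0379  0.0044] 0.0007857084041855496
   onz [ 0.5759 -0.0376  0.005 ] [ 0.576  -0.0387  0.005 ]
pC [0.4546 0.0004 0.0051] 0.002674496724851272
   onz [0.4535 0.0011 0.005 ] [ 0.4558 -0.0003  0.005 ]
pD [0.501  0.144  0.0034] 0.0020416586395445163
   onz [0.5    0.1444 0.005 ] [0.5003 0.1411 0.005 ]
cap [0.5463 0.1011 0.1425] 0.00209178329414924
   onz [0.5454 0.1017 0.143 ] [0.5465 0.0996 0.143 ]
len 0.14967444624883508 0.1274545291630242
yaw [  72.214 -107.55 ] y dir sgn
r1 [ 0.5636 -0.0151  0.032 ]
r2 [0.4792 0.0117 0.032 ]
railmid [ 0.5213 -0.0015  0.032 ]
pA [0.6215 0.1075 0.0017]
pB [ 0.5763 -0.0365  0.005 ]
pC [0.4528 0.0023 0.0015]
pD [0.5012 0.1439 0.0032]
cap [0.5463 0.1029 0.1412]
rail depth [ 0.5226 -0.0004  0.0295]
plate depth [0.5397 0.0334 0.0066]
cen [0.5382 0.0524 0.005 ]
[[   4    3    5    7    1    0    4    3    3    3    4    3    5    3
     4    3    2  181  197  201  208  209  201  194]
 [   5    3    5    3    0  103  103  102    4    4    4    3
[... 2114 characters left out ...]
7    9    5    3    4
     4    5    4    4    3    3    3    4    3    4]
 [   4   23   28   25   24    5    4    6    6    7    9    5    3    5
     4    4    3    3    4    6    3    3    3    4]
 [   4    3    3    4    5    4    4    3    4    3    3    3    4    4
     4    3    3    2    4    3    3    7    4    5]
 [   3    4    2    5    1    2    1    3    1    2    1    3    1    1
     1    1    1    3    1    1    1    0    1    0]
 [   0    0    0    0    0    0    0    0    0    0    0    0    0    0
     0    0    0    0    0    0    0    0    0    0]
 [   0    0    0    0    0    0    0    0    0    0    0    0    0    0
     0    0    0    0    0    0    0    0    0    0]]
```

{"fn": "drive_tool", "kwargs": {"rows": [{"tx": 3.1,"ty": 2.4,"tz": -0.3},{"tx": 3.1,"ty": 2.4,"tz": -0.3},{"tx": 3.1,"ty": 2.4,"tz": -0.3},{"tx": 3.1,"ty": 2.4,"tz": -0.3},{"tx": 3.1,"ty": 2.4,"tz": -0.3},{"tx": 3.1,"ty": 2.4,"tz": -0.3},{"tx": 3.1,"ty": 2.4,"tz": -0.3},{"tx": 3.1,"ty": 2.4,"tz": -0.3},{"tx": 3.1,"ty": 2.4,"tz": -0.3},{"tx": 3.1,"ty": 2.4,"tz": -0.3}]}}

```text
invalid input at $.rows[0]: expected keys tx, ty, tz, ax, ay, az, claw
```

```bash
cat >> h.py <<'E'
# plane kinematics: x_r along e, z up; pivot = flask's lower -x edge
YAW=np.radians(72.3); e=np.array([np.cos(YAW),np.sin(YAW),0]); ny=np.array([-e[1],e[0],0]); up=np.array([0,0,1.])
CAP=np.array([.546,.101,.143]); PIV=CAP-.0225*e-.138*up
def goal(th,ph,w,g,d):
    P=np.array([-.138*np.sin(th)+.0045*np.cos(th), .138*np.cos(th)+.0045*np.sin(th)])
    zt=np.array([np.sin(ph),-np.cos(ph)]);yf=np.array([-np.cos(ph),-np.sin(ph)])
    q=P+d*zt+(g-w/2)*yf
    R=np.c_[-ny,yf[0]*e+yf[1]*up,zt[0]*e+zt[1]*up]
    return PIV+q[0]*e+q[1]*up,R
def delta(p,R,gp,gR):
    from scipy.spatial.transform import Rotation as Q
    return np.round(np.r_[R.T@(gp-p)*100,Q.from_matrix(R.T@gR).as_rotvec()],3)
def now():
    s=sense(); return np.array(s['tcp_pos']),np.array(s['ee_rot']),s
E
python3 - <<'E'
from h import *
p,R,s=now();print(p,s['time_s'],s['joints'])
g,G=goal(0,0,.042,.003,.014);print('start goal',g,delta(p,R,g+.11*up,G))
for th,ph,w in((.8,.8,.042),(1.25,.8,.056)):print(goal(th,ph,w,0,.014)[0])
print('bar',onz('top',full('top',(272,277)),.009), 'relbar x of pivot',(PIV-onz('top',full('top',(272,277)),.009))@e)
E
```

```text
[0.158579   0.60399642 0.22158208] 0.1 [ 9.01035081e+01  2.20850940e+01  3.87898215e-01 -2.61557311e-02
 -6.84098865e+01 -1.48183067e+01]
start goal [0.546 0.101 0.129] [ 5.0255e+01  3.8804e+01 -1.6640e+00  2.0000e-03 -0.0000e+00  5.2000e-02]
[0.51751632 0.01174883 0.10968421]
[ 0.50875894 -0.01569165  0.06311699]
bar [0.54682208 0.07347093 0.009     ] relbar x of pivot 0.003475939415004308
```

{"fn": "drive_tool", "kwargs": {"rows": [{"tx": 3.1,"ty": 2.4,"tz": -0.2,"ax": 0,"ay": 0,"az": 0.005,"claw": 8.0},{"tx": 3.1,"ty": 2.4,"tz": -0.2,"ax": 0,"ay": 0,"az": 0.005,"claw": 7.5},{"tx": 3.1,"ty": 2.4,"tz": -0.2,"ax": 0,"ay": 0,"az": 0.005,"claw": 7},{"tx": 3.1,"ty": 2.4,"tz": -0.2,"ax": 0,"ay": 0,"az": 0.005,"claw": 6.5},{"tx": 3.1,"ty": 2.4,"tz": -0.2,"ax": 0,"ay": 0,"az": 0.005,"claw": 6},{"tx": 3.1,"ty": 2.4,"tz": -0.2,"ax": 0,"ay": 0,"az": 0.005,"claw": 5.6},{"tx": 3.1,"ty": 2.4,"tz": -0.2,"ax": 0,"ay": 0,"az": 0.005,"claw": 5.6},{"tx": 3.1,"ty": 2.4,"tz": -0.2,"ax": 0,"ay": 0,"az": 0.005,"claw": 5.6},{"tx": 3.1,"ty": 2.4,"tz": -0.2,"ax": 0,"ay": 0,"az": 0.005,"claw": 5.6},{"tx": 3.1,"ty": 2.4,"tz": -0.2,"ax": 0,"ay": 0,"az": 0.005,"claw": 5.6}]}}

```text
time_s: 0.93
tcp_pos: [0.391, 0.2864, 0.2425]
ee_rot: [[0.953, -0.302, -0.0], [-0.302, -0.953, -0.0], [-0.0, 0.0, -1.0]]
wrist_force: [0.6, 0.6, 0.1]
gripper_width: 0.646
gripper_force: 0.0
```

{"fn": "drive_tool", "kwargs": {"rows": [{"tx": 3.1,"ty": 2.4,"tz": -1.2,"ax": 0,"ay": 0,"az": 0,"claw": 5.6},{"tx": 3.1,"ty": 2.4,"tz": -1.2,"ax": 0,"ay": 0,"az": 0,"claw": 5.6},{"tx": 3.1,"ty": 2.4,"tz": -1.2,"ax": 0,"ay": 0,"az": 0,"claw": 5.6},{"tx": 3.1,"ty": 2.4,"tz": -1.2,"ax": 0,"ay": 0,"az": 0,"claw": 5.6},{"tx": 3.1,"ty": 2.4,"tz": -1.2,"ax": 0,"ay": 0,"az": 0,"claw": 5.6},{"tx": 3.1,"ty": 2.4,"tz": -1.2,"ax": 0,"ay": 0,"az": 0,"claw": 5.6},{"tx": 0,"ty": 0,"tz": 0,"ax": 0,"ay": 0,"az": 0,"claw": 5.6},{"tx": 0,"ty": 0,"tz": 0,"ax": 0,"ay": 0,"az": 0,"claw": 5.6}]}}

```text
time_s: 1.6
tcp_pos: [0.5251, 0.0932, 0.3143]
ee_rot: [[0.952, -0.306, -0.0], [-0.306, -0.952, 0.0], [-0.0, -0.0, -1.0]]
wrist_force: [-0.4, 0.1, -0.3]
gripper_width: 0.645
gripper_force: 0.0
```

```bash
python3 - <<'E'
from h import *
p,R,s=now();print(p,R.round(3).tolist(),s['time_s'],np.round(s['joints'],1))
for th,ph,w,h in((0,0,.042,.11),(1.25,.8,.056,.14)):
    g,G=goal(th,ph,w,.003,.014);print(delta(p,R,g+h*up,G))
E
```

```text
[0.52505761 0.09319282 0.31429568] [[0.952, -0.306, -0.0], [-0.306, -0.952, 0.0], [-0.0, -0.0, -1.0]] 1.6 [ 27.5  10.   -3.2  -0.  -76.8  44.7]
[ 1.758e+00 -1.383e+00  7.529e+00 -0.000e+00  0.000e+00 -2.000e-03]
[ 1.7860e+00  1.1075e+01  1.1331e+01  8.0000e-01 -0.0000e+00 -2.0000e-03]
```

{"fn": "drive_tool", "kwargs": {"rows": [{"tx": 0.45,"ty": 2.75,"tz": 2.8,"ax": 0,"ay": 0,"az": 0,"claw": 5.6},{"tx": 0.45,"ty": 2.75,"tz": 2.8,"ax": 0,"ay": 0,"az": 0,"claw": 5.6},{"tx": 0.45,"ty": 2.75,"tz": 2.8,"ax": 0,"ay": 0,"az": 0,"claw": 5.6},{"tx": 0.45,"ty": 2.75,"tz": 2.8,"ax": 0.1,"ay": 0,"az": 0,"claw": 5.6},{"tx": 0,"ty": 0,"tz": 0,"ax": 0.1,"ay": 0,"az": 0,"claw": 5.6},{"tx": 0,"ty": 0,"tz": 0,"ax": 0.12,"ay": 0,"az": 0,"claw": 5.6},{"tx": 0,"ty": 0,"tz": 0,"ax": 0.12,"ay": 0,"az": 0,"claw": 5.6},{"tx": 0,"ty": 0,"tz": 0,"ax": 0.12,"ay": 0,"az": 0,"claw": 5.6},{"tx": 0,"ty": 0,"tz": 0,"ax": 0.12,"ay": 0,"az": 0,"claw": 5.6},{"tx": 0,"ty": 0,"tz": 0,"ax": 0.12,"ay": 0,"az": 0,"claw": 5.6}]}}

```text
time_s: 2.43
tcp_pos: [0.5085, -0.014, 0.2038]
ee_rot: [[0.954, -0.206, 0.219], [-0.3, -0.661, 0.688], [0.003, -0.722, -0.692]]
wrist_force: [-0.6, 0.3, -1.4]
gripper_width: 0.639
gripper_force: 0.0
```

```bash
python3 - <<'E'
from h import *
grab('scene','s1')
p,R,s=now();print(p,R.round(3).tolist(),s['time_s'],np.round(s['joints'],1),s['gripper_width'])
c=np.load('s1.npz')['im'][60:290,150:400];cv2.imwrite('pics/s1c.png',cv2.resize(c[:,:,::-1],None,fx=2.4,fy=2.4))
E
```

```text
[ 0.50703602 -0.01670463  0.19999664] [[0.952, -0.215, 0.218], [-0.307, -0.655, 0.691], [-0.005, -0.724, -0.689]] 2.4833 [-15.4  16.1  -9.4 -49.9 -71.3 107.3] 0.6408953908593875
```

View pics/s1c.png

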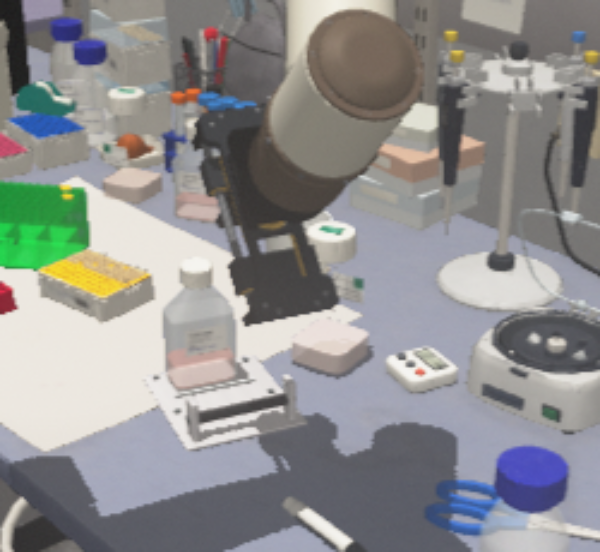

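The crop shows the gripper tilted 0.8 rad above the rail end. The pose is reachable and there is plenty of room below it, with the flask untouched at (200,330). Now back over the cap.

{"fn": "drive_tool", "kwargs": {"rows": [{"tx": 0,"ty": 0,"tz": 0,"ax": -0.12,"ay": 0,"az": 0,"claw": 5.6},{"tx": 0,"ty": 0,"tz": 0,"ax": -0.12,"ay": 0,"az": 0,"claw": 5.6},{"tx": 0,"ty": 0,"tz": 0,"ax": -0.12,"ay": 0,"az": 0,"claw": 5.6},{"tx": 0,"ty": 0,"tz": 0,"ax": -0.12,"ay": 0,"az": 0,"claw": 5.6},{"tx": 0,"ty": 0,"tz": 0,"ax": -0.12,"ay": 0,"az": 0,"claw": 5.6},{"tx": 0,"ty": 0,"tz": 0,"ax": -0.12,"ay": 0,"az": 0,"claw": 5.6},{"tx": 0,"ty": -3,"tz": -0.7,"ax": -0.08,"ay": 0,"az": 0,"claw": 5.6},{"tx": 0,"ty": -3,"tz": -0.5,"ax": 0,"ay": 0,"az": 0,"claw": 5.6},{"tx": 0,"ty": -3,"tz": -0.5,"ax": 0,"ay": 0,"az": 0,"claw": 5.6},{"tx": 0,"ty": -3,"tz": 0,"ax": 0,"ay": 0,"az": 0,"claw": 5.6}]}}

```text
time_s: 3.32
tcp_pos: [0.544, 0.1019, 0.2227]
ee_rot: [[0.954, -0.299, 0.002], [-0.299, -0.954, -0.0], [0.002, -0.0, -1.0]]
wrist_force: [0.7, -0.7, 0.8]
gripper_width: 0.647
gripper_force: 0.0
```

{"fn": "drive_tool", "kwargs": {"rows": [{"tx": 0,"ty": 0,"tz": 0,"ax": 0,"ay": 0,"az": 0,"claw": 5.2},{"tx": 0,"ty": 0,"tz": 0,"ax": 0,"ay": 0,"az": 0,"claw": 5.2}]}}

```text
time_s: 3.48
tcp_pos: [0.5436, 0.1009, 0.2211]
ee_rot: [[0.955, -0.298, -0.001], [-0.298, -0.955, -0.001], [-0.001, 0.001, -1.0]]
wrist_force: [0.4, -0.4, 1.1]
gripper_width: 0.61
gripper_force: 0.0
```

```bash
python3 - <<'E'
from h import *
p,R,s=now();print(p,s['time_s'],s['gripper_width']*8.7,s['wrist_force'])
g,G=goal(0,0,.042,.003,.014);print(delta(p,R,g+.06*up,G),delta(p,R,g,G))
E
```

```text
[0.54355483 0.10089328 0.22114661] 3.4833 5.308634196478659 [ 0.41175324 -0.42194298  1.05028829]
[ 2.330e-01 -8.700e-02  3.214e+00  1.000e-03  1.000e-03  6.000e-03] [ 2.390e-01 -9.400e-02  9.214e+00  1.000e-03  1.000e-03  6.000e-03]
```

{"fn": "drive_tool", "kwargs": {"rows": [{"tx": 0.12,"ty": -0.05,"tz": 1.5,"ax": 0,"ay": 0,"az": 0.003,"claw": 5.2},{"tx": 0.12,"ty": -0.05,"tz": 1.5,"ax": 0,"ay": 0,"az": 0.003,"claw": 5.2},{"tx": 0,"ty": 0,"tz": 1.5,"ax": 0,"ay": 0,"az": 0,"claw": 5.2},{"tx": 0,"ty": 0,"tz": 1.0,"ax": 0,"ay": 0,"az": 0,"claw": 5.2},{"tx": 0,"ty": 0,"tz": 1.0,"ax": 0,"ay": 0,"az": 0,"claw": 5.2},{"tx": 0,"ty": 0,"tz": 0.9,"ax": 0,"ay": 0,"az": 0,"claw": 5.2},{"tx": 0,"ty": 0,"tz": 0.6,"ax": 0,"ay": 0,"az": 0,"claw": 5.2},{"tx": 0,"ty": 0,"tz": 0.6,"ax": 0,"ay": 0,"az": 0,"claw": 5.2},{"tx": 0,"ty": 0,"tz": 0.6,"ax": 0,"ay": 0,"az": 0,"claw": 5.2},{"tx": 0,"ty": 0,"tz": 0,"ax": 0,"ay": 0,"az": 0,"claw": 5.2}]}}

```text
time_s: 4.32
tcp_pos: [0.5463, 0.0984, 0.1288]
ee_rot: [[0.951, -0.308, -0.002], [-0.308, -0.951, -0.001], [-0.002, 0.001, -1.0]]
wrist_force: [0.1, -0.4, 0.6]
gripper_width: 0.597
gripper_force: 0.0
```

```bash
python3 - <<'E'
from h import *
grab('scene','s2');grab('top','t2')
p,R,s=now();print(p,s['time_s'],s['gripper_width']*8.7,s['wrist_force'])
g,G=goal(0,0,.042,.003,.014);print(delta(p,R,g,G))
f=lambda n,r,k:cv2.resize(np.load(n+'.npz')['im'][r][:,:,::-1],(k,400),interpolation=2)
cv2.imwrite('pics/c2.png',np.hstack([f('s2',np.s_[140:240,180:280],400),f('t2',np.s_[180:280,190:290],400)]))
E
```

```text
[0.54705888 0.09859772 0.12997682] 4.4167 5.216347796256396 [ 0.07951459  0.53923943 -0.33432865]
[-0.175 -0.196  0.098  0.    -0.    -0.004]
```

View pics/c2.png

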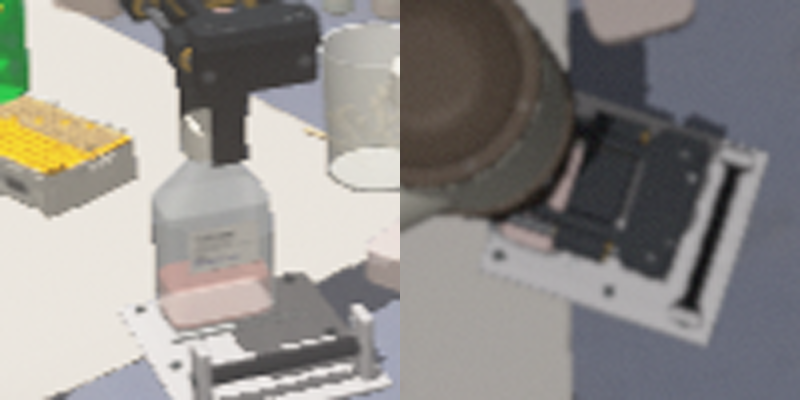

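The left half shows the front finger at (230,130) in front of the cap at (195,135), with the flask still upright. Now narrow the straddle and start the arc.

{"fn": "drive_tool", "kwargs": {"rows": [{"tx": -0.07,"ty": -0.08,"tz": 0,"ax": 0,"ay": 0,"az": 0,"claw": 4.8},{"tx": -0.07,"ty": -0.07,"tz": 0,"ax": 0,"ay": 0,"az": 0,"claw": 4.5},{"tx": 0,"ty": 0,"tz": 0,"ax": 0,"ay": 0,"az": 0,"claw": 4.3},{"tx": 0,"ty": 0,"tz": 0,"ax": 0,"ay": 0,"az": 0,"claw": 4.3},{"tx": 0,"ty": 0,"tz": 0,"ax": 0,"ay": 0,"az": 0,"claw": 4.3}]}}

```text
time_s: 4.83
tcp_pos: [0.5461, 0.1006, 0.1302]
ee_rot: [[0.952, -0.308, 0.0], [-0.308, -0.952, 0.0], [0.0, -0.0, -1.0]]
wrist_force: [-0.7, 0.7, 0.1]
gripper_width: 0.496
gripper_force: 0.0
```

{"fn": "drive_tool", "kwargs": {"rows": [{"tx": 0,"ty": 0.25,"tz": -0.04,"ax": 0.02,"ay": 0,"az": 0,"claw": 4.3},{"tx": 0,"ty": 0.25,"tz": -0.04,"ax": 0.02,"ay": 0,"az": 0,"claw": 4.3},{"tx": 0,"ty": 0.25,"tz": -0.04,"ax": 0.02,"ay": 0,"az": 0,"claw": 4.3},{"tx": 0,"ty": 0.25,"tz": -0.04,"ax": 0.02,"ay": 0,"az": 0,"claw": 4.3},{"tx": 0,"ty": 0.25,"tz": -0.04,"ax": 0.02,"ay": 0,"az": 0,"claw": 4.3},{"tx": 0,"ty": 0.25,"tz": -0.04,"ax": 0.02,"ay": 0,"az": 0,"claw": 4.3},{"tx": 0,"ty": 0.25,"tz": -0.04,"ax": 0.02,"ay": 0,"az": 0,"claw": 4.3},{"tx": 0,"ty": 0.25,"tz": -0.04,"ax": 0.02,"ay": 0,"az": 0,"claw": 4.3}]}}

```text
time_s: 5.5
tcp_pos: [0.5397, 0.0807, 0.132]
ee_rot: [[0.951, -0.304, 0.05], [-0.308, -0.939, 0.154], [0.0, -0.162, -0.987]]
wrist_force: [-0.4, -0.2, 0.4]
gripper_width: 0.496
gripper_force: 0.0
```

```bash
python3 - <<'E'
from h import *
grab('scene','s3')
p,R,s=now();print(p,s['time_s'],s['gripper_width']*8.7,s['gripper_force'],s['wrist_force'])
ph=np.arccos(-R[2,2]);g,G=goal(ph,ph,.042,.003,.014);print(ph,delta(p,R,g,G))
f=lambda n,r,k:cv2.resize(np.load(n+'.npz')['im'][r][:,:,::-1],(k,400),interpolation=2)
cv2.imwrite('pics/c3.png',f('s3',np.s_[140:240,180:280],400))
E
```

```text
[0.53930452 0.08004021 0.13198655] 5.55 4.317818566587636 0.0 [-0.2699022  -0.48639898  0.52437544]
0.16283122395546906 [-0.    -0.142  0.123 -0.    -0.001 -0.006]
```

View pics/c3.png

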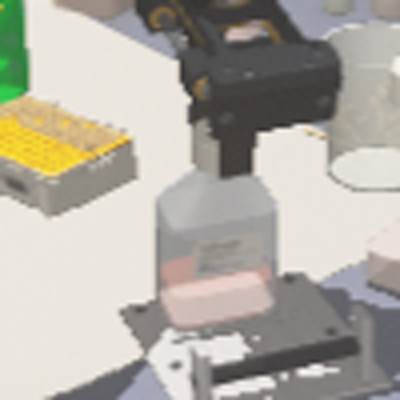

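The flask has begun to tip with the gripper: the cap moved to (208,150) while the foot stayed put. Continuing on the arc.

{"fn": "drive_tool", "kwargs": {"rows": [{"tx": 0,"ty": 0.3,"tz": -0.04,"ax": 0.025,"ay": 0,"az": 0,"claw": 4.3},{"tx": 0,"ty": 0.3,"tz": -0.04,"ax": 0.025,"ay": 0,"az": 0,"claw": 4.3},{"tx": 0,"ty": 0.3,"tz": -0.04,"ax": 0.025,"ay": 0,"az": 0,"claw": 4.3},{"tx": 0,"ty": 0.3,"tz": -0.04,"ax": 0.025,"ay": 0,"az": 0,"claw": 4.3},{"tx": 0,"ty": 0.3,"tz": -0.04,"ax": 0.025,"ay": 0,"az": 0,"claw": 4.3},{"tx": 0,"ty": 0.3,"tz": -0.04,"ax": 0.025,"ay": 0,"az": 0,"claw": 4.3},{"tx": 0,"ty": 0.3,"tz": -0.04,"ax": 0.025,"ay": 0,"az": 0,"claw": 4.3},{"tx": 0,"ty": 0.3,"tz": -0.04,"ax": 0.025,"ay": 0,"az": 0,"claw": 4.3},{"tx": 0,"ty": 0.3,"tz": -0.04,"ax": 0.025,"ay": 0,"az": 0,"claw": 4.3},{"tx": 0,"ty": 0.3,"tz": -0.04,"ax": 0.025,"ay": 0,"az": 0,"claw": 4.3}]}}

```text
time_s: 6.38
tcp_pos: [0.5306, 0.0524, 0.1278]
ee_rot: [[0.951, -0.282, 0.124], [-0.308, -0.872, 0.38], [0.001, -0.4, -0.916]]
wrist_force: [0.2, -0.5, -0.0]
gripper_width: 0.492
gripper_force: 0.1
```

```bash
python3 - <<'E'
from h import *
p,R,s=now();print(p,s['time_s'],s['gripper_width']*8.7,s['gripper_force'],s['wrist_force'])
ph=np.arccos(-R[2,2]);g,G=goal(ph,ph,.042,.003,.014);print(ph,delta(p,R,g,G))
E
```

```text
[0.53060331 0.05242452 0.12775615] 6.3833 4.283729166634104 0.10729432571679354 [ 0.2381095  -0.47330454 -0.00818096]
0.4117014552657312 [-0.01   0.054 -0.011  0.    -0.002 -0.004]
```

Tracking well (about 0.5 mm). Continuing to 0.8 rad.

{"fn": "drive_tool", "kwargs": {"rows": [{"tx": 0,"ty": 0.25,"tz": -0.04,"ax": 0.02,"ay": 0,"az": 0,"claw": 4.3},{"tx": 0,"ty": 0.25,"tz": -0.04,"ax": 0.02,"ay": 0,"az": 0,"claw": 4.3},{"tx": 0,"ty": 0.25,"tz": -0.04,"ax": 0.02,"ay": 0,"az": 0,"claw": 4.3},{"tx": 0,"ty": 0.25,"tz": -0.04,"ax": 0.02,"ay": 0,"az": 0,"claw": 4.3},{"tx": 0,"ty": 0.25,"tz": -0.04,"ax": 0.02,"ay": 0,"az": 0,"claw": 4.3},{"tx": 0,"ty": 0.25,"tz": -0.04,"ax": 0.02,"ay": 0,"az": 0,"claw": 4.3},{"tx": 0,"ty": 0.25,"tz": -0.04,"ax": 0.02,"ay": 0,"az": 0,"claw": 4.3},{"tx": 0,"ty": 0.25,"tz": -0.04,"ax": 0.02,"ay": 0,"az": 0,"claw": 4.3},{"tx": 0,"ty": 0.25,"tz": -0.04,"ax": 0.02,"ay": 0,"az": 0,"claw": 4.3},{"tx": 0,"ty": 0.25,"tz": -0.04,"ax": 0.02,"ay": 0,"az": 0,"claw": 4.3}]}}

```text
time_s: 7.22
tcp_pos: [0.5233, 0.0297, 0.1192]
ee_rot: [[0.951, -0.252, 0.178], [-0.308, -0.779, 0.546], [0.001, -0.574, -0.819]]
wrist_force: [0.3, -0.4, -1.0]
gripper_width: 0.495
gripper_force: 0.1
```

{"fn": "drive_tool", "kwargs": {"rows": [{"tx": 0,"ty": 0.25,"tz": -0.04,"ax": 0.02,"ay": 0,"az": 0,"claw": 4.3},{"tx": 0,"ty": 0.25,"tz": -0.04,"ax": 0.02,"ay": 0,"az": 0,"claw": 4.3},{"tx": 0,"ty": 0.25,"tz": -0.04,"ax": 0.02,"ay": 0,"az": 0,"claw": 4.3},{"tx": 0,"ty": 0.25,"tz": -0.04,"ax": 0.02,"ay": 0,"az": 0,"claw": 4.3},{"tx": 0,"ty": 0.25,"tz": -0.04,"ax": 0.02,"ay": 0,"az": 0,"claw": 4.3},{"tx": 0,"ty": 0.25,"tz": -0.04,"ax": 0.02,"ay": 0,"az": 0,"claw": 4.3},{"tx": 0,"ty": 0.25,"tz": -0.04,"ax": 0.02,"ay": 0,"az": 0,"claw": 4.3},{"tx": 0,"ty": 0.25,"tz": -0.04,"ax": 0.02,"ay": 0,"az": 0,"claw": 4.3},{"tx": 0,"ty": 0.25,"tz": -0.04,"ax": 0.02,"ay": 0,"az": 0,"claw": 4.3},{"tx": 0,"ty": 0.25,"tz": -0.04,"ax": 0.02,"ay": 0,"az": 0,"claw": 4.3}]}}

```text
time_s: 8.05
tcp_pos: [0.5167, 0.009, 0.1061]
ee_rot: [[0.951, -0.212, 0.224], [-0.309, -0.655, 0.689], [0.001, -0.725, -0.689]]
wrist_force: [0.2, 0.2, -0.1]
gripper_width: 0.495
gripper_force: 0.1
```

```bash
python3 - <<'E'
from h import *
grab('scene','s4')
p,R,s=now();print(p,s['time_s'],s['gripper_width']*8.7,s['gripper_force'],s['wrist_force'])
ph=np.arccos(-R[2,2]);g,G=goal(ph,ph,.042,.003,.014);print(ph,delta(p,R,g,G))
f=lambda n,r,k:cv2.resize(np.load(n+'.npz')['im'][r][:,:,::-1],(k,400),interpolation=2)
cv2.imwrite('pics/c4.png',f('s4',np.s_[150:250,190:290],400))
pp,RR=p,R
for th,w in((.85,.046),(.9,.05),(.95,.052),(1.05,.056),(1.15,.056),(1.25,.056),(1.3,.056)):
    g,G=goal(th,.8,w,0.00,.014);d=delta(pp,RR,g,G);print(th,w,d,g[2]);pp,RR=g,G
E
```

```text
[0.51621141 0.00831456 0.10510369] 8.1 4.288532926849101 0.1362295914441347 [-0.27028636 -0.9882903  -1.57122873]
0.8108106950454863 [ 0.019 -0.151 -0.078 -0.    -0.004 -0.005]
0.85 0.046 [ 0.02  -0.095 -0.06  -0.011 -0.004 -0.005] 0.10620373211508756
0.9 0.05 [-0.     0.49   0.029  0.     0.     0.   ] 0.1024871550563031
0.95 0.052 [0.    0.587 0.064 0.    0.    0.   ] 0.09783000055009537
1.05 0.056 [-0.     1.161  0.23   0.     0.     0.   ] 0.0879002857385577
1.15 0.056 [0.    1.331 0.365 0.    0.    0.   ] 0.07581078118751237
1.25 0.056 [-0.     1.288  0.496  0.     0.     0.   ] 0.06311699341197352
1.3 0.056 [-0.     0.624  0.296  0.     0.     0.   ] 0.05658292679889673
```

View pics/c4.png

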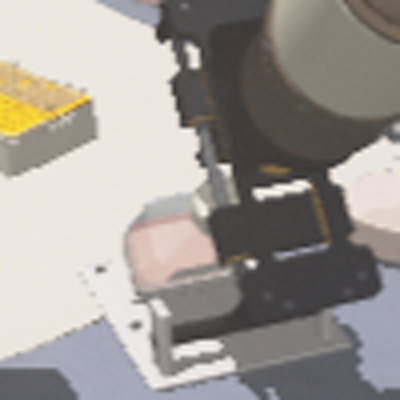

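The crop shows the flask carried at about 0.8 rad on the front finger, foot at the bar, square on the rest. Now I hold the tilt, lower on the front finger and open gradually.

{"fn": "drive_tool", "kwargs": {"rows": [{"tx": 0,"ty": 0.17,"tz": 0.0,"ax": 0,"ay": 0,"az": 0,"claw": 4.4},{"tx": 0,"ty": 0.17,"tz": 0.0,"ax": 0,"ay": 0,"az": 0,"claw": 4.5},{"tx": 0,"ty": 0.17,"tz": 0.01,"ax": 0,"ay": 0,"az": 0,"claw": 4.65},{"tx": 0,"ty": 0.17,"tz": 0.02,"ax": 0,"ay": 0,"az": 0,"claw": 4.8},{"tx": 0,"ty": 0.17,"tz": 0.02,"ax": 0,"ay": 0,"az": 0,"claw": 4.95},{"tx": 0,"ty": 0.17,"tz": 0.03,"ax": 0,"ay": 0,"az": 0,"claw": 5.1},{"tx": 0,"ty": 0.17,"tz": 0.03,"ax": 0,"ay": 0,"az": 0,"claw": 5.25},{"tx": 0,"ty": 0.17,"tz": 0.03,"ax": 0,"ay": 0,"az": 0,"claw": 5.4},{"tx": 0,"ty": 0.17,"tz": 0.03,"ax": 0,"ay": 0,"az": 0,"claw": 5.5},{"tx": 0,"ty": 0.17,"tz": 0.03,"ax": 0,"ay": 0,"az": 0,"claw": 5.6}]}}

```text
time_s: 8.93
tcp_pos: [0.5135, -0.0003, 0.0922]
ee_rot: [[0.952, -0.212, 0.223], [-0.308, -0.656, 0.689], [-0.0, -0.724, -0.69]]
wrist_force: [0.2, -0.1, -0.5]
gripper_width: 0.634
gripper_force: 0.1
```

{"fn": "drive_tool", "kwargs": {"rows": [{"tx": 0,"ty": 0.25,"tz": 0.06,"ax": 0,"ay": 0,"az": 0,"claw": 5.6},{"tx": 0,"ty": 0.25,"tz": 0.06,"ax": 0,"ay": 0,"az": 0,"claw": 5.6},{"tx": 0,"ty": 0.25,"tz": 0.06,"ax": 0,"ay": 0,"az": 0,"claw": 5.6},{"tx": 0,"ty": 0.25,"tz": 0.06,"ax": 0,"ay": 0,"az": 0,"claw": 5.6}]}}

```text
time_s: 9.27
tcp_pos: [0.5118, -0.0052, 0.0832]
ee_rot: [[0.951, -0.212, 0.223], [-0.308, -0.656, 0.689], [-0.0, -0.724, -0.69]]
wrist_force: [0.2, 1.0, -0.5]
gripper_width: 0.645
gripper_force: 0.1
```

```bash
python3 - <<'E'
from h import *
grab('scene','s5')
p,R,s=now();print(p,s['time_s'],s['gripper_width']*8.7,s['gripper_force'],s['wrist_force'])
pp,RR=p,R
for th,w in((1.15,.056),(1.25,.056),(1.3,.056)):
    g,G=goal(th,.8,w,0.00,.014);d=delta(pp,RR,g,G);print(th,w,d,g[2]);pp,RR=g,G
f=lambda n,r,k:cv2.resize(np.load(n+'.npz')['im'][r][:,:,::-1],(k,400),interpolation=2)
cv2.imwrite('pics/c5.png',f('s5',np.s_[150:250,190:290],400))
E
```

```text
[ 0.51158566 -0.00540449  0.08268996] 9.3167 5.598104077208719 0.1486398233100772 [ 0.05565828 -0.02032798 -0.75473388]
1.15 0.056 [ 0.046  0.859  0.095 -0.01  -0.002 -0.004] 0.07581078118751237
1.25 0.056 [-0.     1.288  0.496  0.     0.     0.   ] 0.06311699341197352
1.3 0.056 [-0.     0.624  0.296  0.     0.     0.   ] 0.05658292679889673
```

View pics/c5.png

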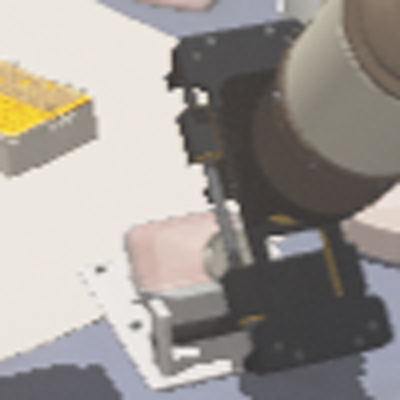

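The crop shows the flask at about 1.08 rad, still square and resting on the front finger. Lowering the rest of the way.

{"fn": "drive_tool", "kwargs": {"rows": [{"tx": 0,"ty": 0.22,"tz": 0.05,"ax": 0,"ay": 0,"az": 0,"claw": 5.6},{"tx": 0,"ty": 0.22,"tz": 0.05,"ax": 0,"ay": 0,"az": 0,"claw": 5.6},{"tx": 0,"ty": 0.22,"tz": 0.05,"ax": 0,"ay": 0,"az": 0,"claw": 5.6},{"tx": 0,"ty": 0.22,"tz": 0.05,"ax": 0,"ay": 0,"az": 0,"claw": 5.6},{"tx": 0,"ty": 0.22,"tz": 0.08,"ax": 0,"ay": 0,"az": 0,"claw": 5.6},{"tx": 0,"ty": 0.22,"tz": 0.08,"ax": 0,"ay": 0,"az": 0,"claw": 5.6},{"tx": 0,"ty": 0.22,"tz": 0.08,"ax": 0,"ay": 0,"az": 0,"claw": 5.6},{"tx": 0,"ty": 0.22,"tz": 0.08,"ax": 0,"ay": 0,"az": 0,"claw": 5.6},{"tx": 0,"ty": 0.22,"tz": 0.08,"ax": 0,"ay": 0,"az": 0,"claw": 5.6},{"tx": 0,"ty": 0.22,"tz": 0.08,"ax": 0,"ay": 0,"az": 0,"claw": 5.6}]}}

```text
time_s: 10.15
tcp_pos: [0.5087, -0.0149, 0.0626]
ee_rot: [[0.951, -0.212, 0.223], [-0.308, -0.656, 0.689], [0.0, -0.724, -0.69]]
wrist_force: [-0.5, 0.7, -0.8]
gripper_width: 0.645
gripper_force: 0.2
```

{"fn": "drive_tool", "kwargs": {"rows": [{"tx": 0,"ty": 0.2,"tz": 0.05,"ax": 0,"ay": 0,"az": 0,"claw": 5.6},{"tx": 0,"ty": 0.2,"tz": 0.05,"ax": 0,"ay": 0,"az": 0,"claw": 5.6},{"tx": 0,"ty": 0.2,"tz": 0.05,"ax": 0,"ay": 0,"az": 0,"claw": 5.6},{"tx": 0,"ty": 0,"tz": 0,"ax": 0,"ay": 0,"az": 0,"claw": 5.6},{"tx": 0,"ty": 0,"tz": 0,"ax": 0,"ay": 0,"az": 0,"claw": 5.6}]}}

```text
time_s: 10.57
tcp_pos: [0.5078, -0.0178, 0.0574]
ee_rot: [[0.951, -0.212, 0.223], [-0.308, -0.656, 0.689], [-0.0, -0.724, -0.689]]
wrist_force: [-0.7, -0.2, 0.3]
gripper_width: 0.645
gripper_force: 0.0
```

```bash
python3 - <<'E'
from h import *
grab('scene','s6')
p,R,s=now();print(p,s['time_s'],s['gripper_width']*8.7,s['gripper_force'],s['wrist_force'])
for th in(1.25,1.3):print(delta(p,R,*goal(th,.8,.056,0,.014)))
f=lambda n,r,k:cv2.resize(np.load(n+'.npz')['im'][r][:,:,::-1],(k,400),interpolation=2)
cv2.imwrite('pics/c6.png',f('s6',np.s_[150:250,190:290],400))
E
```

```text
[ 0.50788593 -0.01775738  0.05748992] 10.6167 5.636286646700353 0.0 [0.70732079 0.11581978 0.02344072]
[ 0.02  -0.562 -0.226 -0.01  -0.003 -0.003]
[ 0.02   0.065  0.063 -0.01  -0.003 -0.003]
```

View pics/c6.png

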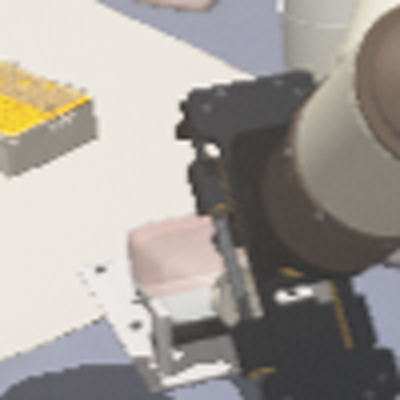

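Pad force is now 0 (0.1–0.2 N while carrying) and the crop shows the flask lying on the rail. Opening slightly and backing out along the fingers.

{"fn": "drive_tool", "kwargs": {"rows": [{"tx": 0,"ty": 0,"tz": 0,"ax": 0,"ay": 0,"az": 0,"claw": 6.0},{"tx": 0,"ty": 0,"tz": 0,"ax": 0,"ay": 0,"az": 0,"claw": 6.4},{"tx": 0,"ty": 0,"tz": 0,"ax": 0,"ay": 0,"az": 0,"claw": 6.8},{"tx": 0,"ty": 0,"tz": -0.3,"ax": 0,"ay": 0,"az": 0,"claw": 6.8},{"tx": 0,"ty": 0,"tz": -0.6,"ax": 0,"ay": 0,"az": 0,"claw": 6.8},{"tx": 0,"ty": 0,"tz": -1,"ax": 0,"ay": 0,"az": 0,"claw": 6.8},{"tx": 0,"ty": 0,"tz": -1,"ax": 0,"ay": 0,"az": 0,"claw": 6.8},{"tx": 0,"ty": 0,"tz": -1.5,"ax": 0,"ay": 0,"az": 0,"claw": 6.8},{"tx": 0,"ty": 0,"tz": -2,"ax": 0,"ay": 0,"az": 0,"claw": 6.8},{"tx": 0,"ty": 0,"tz": -2.5,"ax": 0,"ay": 0,"az": 0,"claw": 6.8}]}}

```text
time_s: 11.45
tcp_pos: [0.4871, -0.0799, 0.1197]
ee_rot: [[0.952, -0.213, 0.222], [-0.307, -0.656, 0.689], [-0.001, -0.724, -0.69]]
wrist_force: [0.1, 1.1, -1.0]
gripper_width: 0.78
gripper_force: 0.0
```

{"fn": "drive_tool", "kwargs": {"rows": [{"tx": 0,"ty": 0,"tz": -3,"ax": 0,"ay": 0,"az": 0,"claw": 6.8},{"tx": 0,"ty": 0,"tz": -3,"ax": 0,"ay": 0,"az": 0,"claw": 6.8},{"tx": 0,"ty": 0,"tz": -3,"ax": 0,"ay": 0,"az": 0,"claw": 6.8},{"tx": 0,"ty": 0,"tz": -2,"ax": 0,"ay": 0,"az": 0,"claw": 6.8},{"tx": 0,"ty": 0,"tz": 0,"ax": 0,"ay": 0,"az": 0,"claw": 6.8},{"tx": 0,"ty": 0,"tz": 0,"ax": 0,"ay": 0,"az": 0,"claw": 6.8}]}}

```text
time_s: 11.95
tcp_pos: [0.4633, -0.1561, 0.196]
ee_rot: [[0.951, -0.212, 0.226], [-0.31, -0.657, 0.688], [0.003, -0.724, -0.69]]
wrist_force: [-0.3, -0.2, -1.2]
gripper_width: 0.783
gripper_force: 0.0
```

```bash
python3 - <<'E'
from h import *
grab('scene','s7');grab('top','t7')
p,R,s=now();print(p,s['time_s'],s['wrist_force'])
P=cloud('top',np.load('t7.npz')['d']).reshape(-1,3);O=np.array([.5455,.0752,0]);q=P-O
x,y,z=q@e,q@ny,q[:,2]
for a in range(-150,30,10):
    m=(x>a/1e3)&(x<a/1e3+.01)&(abs(y)<.06)&(z>.035)&(z<.11)
    if m.sum(): print(a,m.sum(),np.median(z[m]).round(4),y[m].min().round(3),y[m].max().round(3))
f=lambda n,r,k:cv2.resize(np.load(n+'.npz')['im'][r][:,:,::-1],(k,400),interpolation=2)
cv2.imwrite('pics/c7.png',np.hstack([f('s7',np.s_[150:250,190:290],400),f('t7',np.s_[180:280,190:290],400)]))
E
```

```text
[ 0.46287509 -0.15451075  0.19440084] 12.05 [-0.01378676  0.36393643 -0.71052514]
-130 4 0.0493 -0.002 0.015
-120 57 0.0673 -0.008 0.027
-110 58 0.0717 -0.007 0.027
-100 58 0.0661 -0.053 0.053
-90 99 0.0612 -0.055 0.056
-80 132 0.0633 -0.055 0.056
-70 122 0.0667 -0.026 0.044
-60 119 0.0666 -0.027 0.044
-50 119 0.0645 -0.028 0.044
-40 117 0.0619 -0.027 0.043
-30 115 0.0594 -0.028 0.043
-20 116 0.0568 -0.028 0.043
-10 115 0.0551 -0.028 0.043
0 112 0.0518 -0.029 0.043
10 110 0.0497 -0.029 0.042
20 8 0.0467 -0.01 0.037
```

View pics/c7.png

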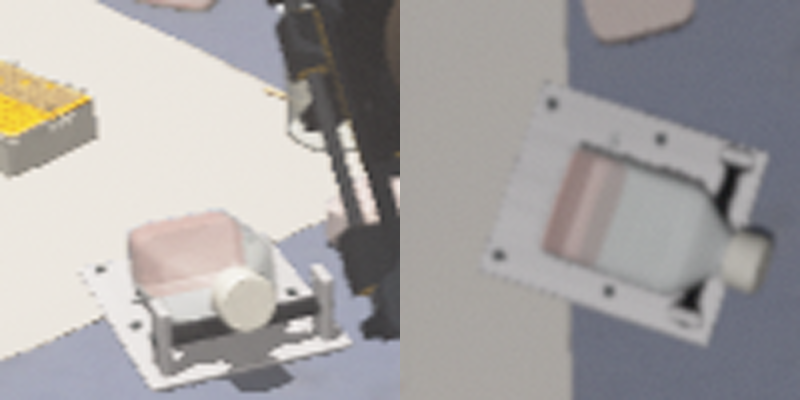

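The flask lies on the rail with its neck raised, square on the rest and about 8 mm off the centre line. Its tilt is about 1.3 rad, its middle sits about 55 mm towards the rail, and the gripper is well clear. Handing in.

```bash
python3 -c "
from h import *
print(finish_job())"
```

```text
the job is handed in; nothing more can be done
None
```

The flask is lying on the rail with its neck raised, square on the rest; I tipped it and let it down on the fingers, and handed the job in at about 12 s (no verdict was returned).

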